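# Set the drip tray and open the safety-capped cleaner bottle

### The job

Get the leather cleaner ready for refilling the dispenser: first slide the aluminium drip tray along the ledge, without lifting it, so that it lies squarely and wholly on the rubber mat beside the bottle holder. Then press the bottle's safety cap down, turn it anticlockwise until it is free, and lift it straight off while the bottle stays seated in its holder. Finish while still holding the cap in the gripper, level and a few centimetres clear above the open mouth, so that drips fall back in; do not put it down or let go, and leave the brushes, the polish tin and the dispenser where they are.

Things in the scene. Friction and masses are not known exactly. Their poses are not given: they have to be found in the camera images.
- tray: Shallow aluminium drip tray, 180 mm (its x) by 130 mm (its y) over the rim, 24 mm high, 0.2 to 0.4 kg, loose on the ledge. Floor 3 mm thick; a rolled rim 9 mm wide and 8 mm tall (16 to 24 mm above the underside) runs all round, flush with the outer size; below it the wall is thin. Origin: centre of the underside; z up.
- mat: Thin dark ribbed rubber mat stuck to the ledge, 220 mm (its x) by 170 mm (its y), under 1.5 mm thick, so the tray slides on to it without a step and stands at the ledge's level. Origin: its centre, on the ledge; z up. The tray lies squarely on it when their x axes are parallel (either way round).
- holder: Steel bottle holder screwed to the ledge: foot plate 150 mm (its x) by 96 mm (its y), 3 mm thick, with a square pocket (walls 45 mm high over the ledge) that keeps the bottle from turning. Origin: centre of its underside on the ledge.
- bottle: Square white plastic bottle, 84 mm wide, 0.4 to 1 kg, standing loose in the holder's pocket with 1.5 mm play; body to 112 mm, shoulder to 136 mm, round neck 32 mm across to its rim at 161 mm, with three small lugs (43 mm across) hidden by the cap. If lifted it comes out of the holder. Origin: centre of its underside; z up the neck's axis.
- mouth (a point): Centre of the bottle's mouth, on the neck's rim, 161 mm above the bottle's underside.
- cap: Round black ribbed push-and-turn safety cap on the bottle's neck, 53 mm across, 28 mm high, open below, 40 g, 1.5 mm side play. Origin: on its axis at its lower edge; z up. Locked, its x axis is parallel to the bottle's x and its lower edge is 145 mm above the bottle's underside. Inside, three lugs sit in notches under the neck's lugs; see cap_top for how it opens.
- cap_top (a point): Centre of the cap's flat top, 28 mm above its lower edge. A spring inside pushes the cap up: 6 N at rest, 12 N pressed 4 mm, 15 N at its stop 6 mm down. It turns only while held down over 4 mm (5 to 6 is right): anticlockwise from above, easily, about 60 degrees. It lifts off when turned 46 to 76 degrees (stop near 80), springing up a few mm once free.
- dispenser: Chrome press-button dispenser bottle, empty and capped, 70 mm across, 139 mm tall. Stands near the bottle; bystander. Origin: centre of its underside.
- shoe_brush: Wide black shoe brush, 56 mm (x) by 170 mm (y), 47 mm high, on its bristles. Bystander. Origin: centre of its underside.
- welt_brush: Narrow welt brush of pale wood, about 195 mm long (its x), 22 mm wide, 28 mm high. Bystander. Origin: on the ledge, near its middle.
- tin: Closed flat round polish tin, 77 mm across, 25 mm high. Bystander. Origin: centre of its underside.
Mind the look-alikes: they are no part of the job. There is more than one size of the tray; the one meant has the size given above.

How it is judged:
On the way, in this order (a step that is already met when the one before it is completed fails the run):
1. the tray lies squarely on the mat (x of tray in the frame of mat between -0.02 and 0.02 m and y of tray in the frame of mat between -0.02 and 0.02 m and angle between the x axis of tray and the x axis of mat, either way round below 0.15 rad and height (world z) of tray below 0.004 m and linear speed of tray below 0.02 m/s), for 0.2 s.
2. the cap, still down on the neck, has been turned out of its lock (angle between the x axis of cap and the x axis of bottle, either way round above 0.6 rad and z of cap in the frame of bottle below 0.151 m and horizontal distance between cap and mouth below 0.006 m), for 0.05 s.
At the end, for the whole second after the job is handed in: Cap gripped, lower edge 12 to 150 mm above the rim, within 25 mm of the mouth's axis, tilt under 0.25 rad, still, off the bottle; bottle seated (within 5 mm, 0.06 rad); tray on the mat, centre within 20 mm in x and y, within 0.15 rad of square, still (all of step 1 and z of cap in the frame of mouth between 0.012 and 0.15 m and horizontal distance between cap and mouth below 0.025 m and angle between cap's own z axis and vertical below 0.25 rad and linear speed of cap below 0.03 m/s and contact force between the fingers and cap above 1 N and contact force between cap and bottle below 0.1 N and z of bottle in the frame of holder below 0.008 m and angle between bottle's own z axis and vertical below 0.06 rad); the arm keeps its last pose, push and grip.
It fails at once if the tray is lifted off the ledge (height (world z) of tray above 0.015 m).
It fails at once if the bottle is pulled out of its holder (z of bottle in the frame of holder above 0.018 m).
It fails at once if a bystander is pushed away or tipped (distance of any of dispenser, shoe_brush, welt_brush, tin from where it was at the start of the episode above 0.025 m or angle between dispenser's own z axis and vertical above 0.3 rad).
It also fails if it takes over 58 s, if anything falls off the work surface, if the arm or the gripper's body presses on something with over 40 N, if the wrist force passes 120 N, or if a joint passes its speed limit or range.

### The arm

A 6-joint arm with a two-finger parallel gripper is mounted at the origin on the work surface. World frame = base frame: x ahead of the robot, y to its left, z up, the work surface at z = 0. Lengths are in m, angles in rad, forces in N, time in s.
With the tool pointing down it reaches from about 0.4 to 0.925 m from the base axis. Payload 12.5 kg.
Tool frame: the origin (TCP) lies on the front face of the gripper's body, between the roots of the fingers; the fingertips stand 78 mm ahead of it and the grasp point (between the pads) lies ctrl.hold_point_z ahead of it (ctrl.hold_point_z is the distance from the TCP to the grasp point, in m); z points along the fingers, y is the line along which they close (so a half turn about z gives the same grasp; the last joint's range is limited). The gripper opens to 95 mm and grips with 3 to 60 N. Pads are 20 mm wide; open, the fingers measure 119 mm over their backs; the gripper's body (75 mm by 180 mm) begins 59 mm behind the grasp point.
Start: joints at [-1.31, 0.491, 1.559, -0, 1.092, -0.106], TCP at [0.224, -0.583, 0.292] pointing down, gripper open.
Joint ranges: [-3.1, 3.1], [-0.84, 2.19], [0.05, 2.79], [-1.13, 4.28], [0.06, 2.93], [-2.69, 2.69]. Speed limits (rad/s): [2.22, 2.22, 2.79, 3.14, 3.14, 3.14].

### API

Orientations are given as a unit quaternion [w, x, y, z].
In Python, from station import ctrl gives the robot as it stands.
- The arm moves only by the tool jog_arm, never from a script. Its argument "moves" is a list of rows, each an object of numbers: "x", "y", "z": the shift along the tool's x, y, z in cm; "turn": the turn about the tool's z in degrees; "jaw": the opening, from 0 (shut) to 1 (fully open). In form: [{"x": .., "y": .., "z": .., "turn": .., "jaw": ..}, ...]. A call has 1 to 5 rows; each row shifts and turns the commanded pose from where the row before left it, along the tool's axes as they then stand; what a row does not reach is not made up. A row lasts 1/8 s, in which the tool goes at most 62.5 mm and 10.7 degrees, less where a joint would pass 70% of its speed; a pose out of reach is approached as far as the arm can. A call is refused whole if a number of a shift passes 6.25 or a number of a turn 10.7, either way. A call with a gripper value outside its range is refused whole. The fingers move at their own pace and stop on an object; the grip force is fixed at half the most. Time passes only in rows, so rows that do not move let the fingers close. It gives the time, the measured TCP pose, the force, the opening and the grip force at its end, in the units of the state.
- ctrl.get_state(): the state, without advancing time (a new reading comes with each control period).
- ctrl.get_image(name): name is "scene" or "top" or "wrist"; returns the picture (480x640x3 uint8, blue, green, red); there is no depth.
- ctrl.camera_params(name): a dict with "intrinsics" (3x3 intrinsics, pixels), "rvec" (rotation vector, rad) and "tvec" (3), from world to camera coordinates, as OpenCV has them. Camera axes: x right, y down, z forward; pixel columns grow to the right and rows downward; lengths in m; the calibration is good to about 2 mm. The wrist camera is an equidistant fisheye: a pixel r from the principal point sees the ray r / f radians off the axis. A picture is of the moment at which its call begins: read the wrist's pose just before it. camera_params takes no time and is no camera call; for the wrist camera it gives the pose at the moment of the call.
- ctrl.sign_off(): hands the job in; it is judged then, once.
Trained networks look in the newest picture that a camera, given by its name, has taken for a name from the list of things; names that differ only in an ending like _2 or _b are one class to them, and where a whole thing is asked for, a point or a joint stands for the part that bears it (a point fixed in the world has none). Each returns a list of dicts, best first, with "conf" (0 to 1); they miss things now and then, are a little off and sometimes report something else, mostly with a low value. They report only what shows in the picture. A call takes as long as a camera call. They do not tell look-alikes from the thing itself.
- ctrl.silhouettes(camera, name): "region" (480x640 bool, what is visible of it) and "xy" ([column, row] in pixels, amid what is visible of it).
The state is a dict: "time_s": time; "q": joint angles; "qd": joint speeds; "joint_efforts": joint torques, N m; "ee_pos": TCP position; "eef_rot": TCP orientation; "force": force on the tool from outside, world axes, zero at the start; "ft_torque": the same for the moment, N m; "opening": finger opening in m; "grip_force": force on a finger pad.
Only numpy, scipy, OpenCV 4.12 (cv2) and the standard library are available. Lean on these libraries where they do the work, as an engineer would, in place of code of your own. Each camera call takes 0.05 s, during which the arm holds its last target. There are 200 camera calls.

## Working session

There is one attempt and no reset: what is moved stays moved. The work goes in short steps, Python scripts to look and compute and a tool call to move; the robot and the scene stay as the last step left them, time stands still between calls to the robot, and variables do not carry over. Pictures are saved under pics/ and viewed, at most 10 in all, crops included, and the job is handed in when it is done.

Besides the shell and the picture viewer there is one more tool, called after ">>>" by a JSON object that holds its "api" and its "payload". jog_arm: Moves the arm, as the interface text tells. Its arguments: {"type":"object","properties":{"moves":{"type":"array","items":{"type":"object","properties":{"x":{"type":"number"},"y":{"type":"number"},"z":{"type":"number"},"turn":{"type":"number"},"jaw":{"type":"number"}}}}},"required":["moves"]}

```bash
ls; mkdir -p pics
cat > h.py <<'E'
import numpy as np, cv2
from station import ctrl
def cam(n):
    p=ctrl.camera_params(n); return np.array(p["intrinsics"]),cv2.Rodrigues(np.array(p["rvec"],float))[0],np.array(p["tvec"],float).ravel()
def back(n,px,z,P=None):
    K,R,t=P or cam(n); px=np.atleast_2d(np.asarray(px,float))
    u=(px[:,0]-K[0,2])/K[0,0]; v=(px[:,1]-K[1,2])/K[1,1]
    if n=="wrist":
        r=np.hypot(u,v)+1e-12; d=np.c_[np.sin(r)*u/r,np.sin(r)*v/r,np.cos(r)]
    else: d=np.c_[u,v,np.ones(len(u))]
    d=d@R; c=-R.T@t
    return c+d*((z-c[2])/d[:,2])[:,None]
def proj(n,X,P=None):
    K,R,t=P or cam(n); c=np.atleast_2d(X)@R.T+t
    if n=="wrist":
        rr=np.hypot(c[:,0],c[:,1])+1e-12; th=np.arctan2(rr,c[:,2]); a=np.c_[c[:,0]/rr*th,c[:,1]/rr*th]
    else: a=c[:,:2]/c[:,2:]
    return a*[K[0,0],K[1,1]]+[K[0,2],K[1,2]]
E
python3 - <<'E'
from h import *
print(ctrl.hold_point_z, ctrl.get_state()["eef_rot"])
for n in("scene","top"): cv2.imwrite(f"pics/{n}1.png",ctrl.get_image(n)); K,R,t=cam(n); print(n,-R.T@t,K[0,0])
for o in("tray","mat","holder","bottle","cap","dispenser","shoe_brush","welt_brush","tin"):
    for d in ctrl.silhouettes("top",o):
        m=d["region"].astype(np.uint8); c=max(cv2.findContours(m,0,1)[0],key=cv2.contourArea)
        w=back("top",c.reshape(-1,2),0)[:,:2].astype(np.float32); r=cv2.minAreaRect(w)
        print(o,round(d["conf"],2),np.round(d["xy"]),"rect@z0",np.round(r[0],3),np.round(r[1],3),round(r[2],1))
E
```

```text
pics
0.0588 [-5.43911709e-04  9.83226612e-01  1.82387310e-01 -4.88248294e-05]
scene [1.26987807 0.18669495 1.28129768] 513.2196516031886
top [0.42196142 0.0907392  1.37826002] 538.9339588698233
tray 0.93 [130. 275.] rect@z0 [0.477 0.589] [0.143 0.102] 30.2
tray 0.82 [252. 242.] rect@z0 [0.555 0.265] [0.188 0.136] 18.5
tray 0.82 [235. 365.] rect@z0 [0.244 0.324] [0.265 0.193] 31.8
mat 0.92 [351. 226.] rect@z0 [0.598 0.018] [0.17 0.22] 75.1
holder 0.7 [413. 257.] rect@z0 [ 0.514 -0.141] [0.102 0.077] 70.2
bottle 0.6 [415. 245.] rect@z0 [ 0.563 -0.163] [0.101 0.102] 78.7
bottle 0.53 [412. 258.] rect@z0 [ 0.552 -0.149] [0.1   0.155] 78.6
cap 0.59 [431. 234.] rect@z0 [ 0.571 -0.18 ] [0.06  0.062] 43.6
dispenser 0.7 [507. 186.] rect@z0 [ 0.695 -0.38 ] [0.077 0.122] 31.9
welt_brush 0.8 [174. 209.] rect@z0 [0.63  0.476] [0.196 0.029] 0.4
tin 0.9 [252. 170.] rect@z0 [0.746 0.281] [0.075 0.077] 17.9
```

View pics/top1.png

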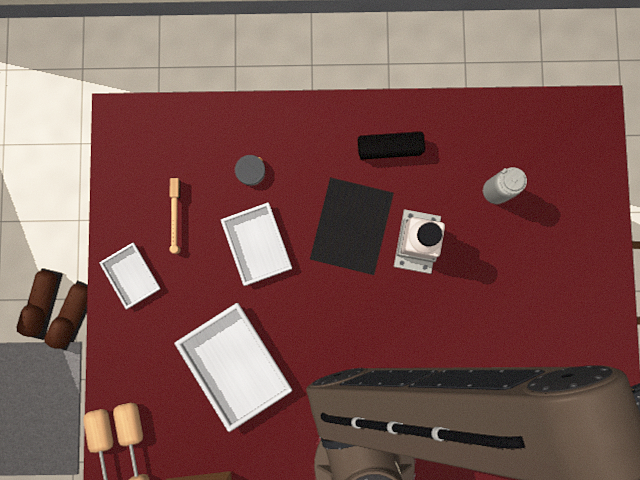

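View pics/scene1.png

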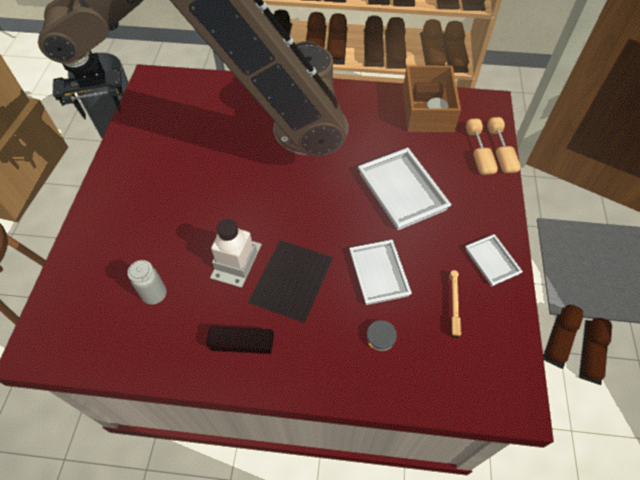

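In the top picture the three candidates for the tray are a small one at (130,275), 143x102 mm; a medium one at (252,242), ~185x134 mm; and a large one at (235,365), 265x193 mm. I choose the medium one. The mat is at (351,226), the bottle cap at (431,234), the shoe brush at (391,145), the tin at (250,170) and the dispenser at (507,186).

```bash
cat >> h.py <<'E'
def rects(n,o,z,P=None):
    out=[]
    for d in ctrl.silhouettes(n,o):
        m=d["region"].astype(np.uint8); c=max(cv2.findContours(m,0,1)[0],key=cv2.contourArea)
        w=back(n,c.reshape(-1,2),z,P)[:,:2]; r=cv2.minAreaRect((w*1000).astype(np.float32)) # mm
        a=r[2] if r[1][0]>r[1][1] else r[2]+90
        a=(a+90)%180-90
        (ex,ey),rad=cv2.minEnclosingCircle((w*1000).astype(np.float32))
        out.append((round(d["conf"],2),np.round(r[0],1),"long/short",round(max(r[1]),1),round(min(r[1]),1),"deg",round(a,1),"circ",round(ex,1),round(ey,1),round(rad,1)))
    return out
E
python3 - <<'E'
from h import *
im=ctrl.get_image("top"); cv2.imwrite("pics/crop.png",cv2.resize(im[160:320,200:460],None,fx=3,fy=3,interpolation=2))
for o,z in(("tray",.024),("mat",0),("cap",.176),("holder",.045),("bottle",.115)):
    for r in rects("top",o,z): print(o,*r)
E
```

```text
tray 0.81 [552.2 262.3] long/short 183.3 135.3 deg 19.3 circ 551.8 263.7 109.6
tray 0.72 [248.2 320.5] long/short 259.6 188.5 deg 31.4 circ 246.0 320.3 155.4
tray 0.69 [476.  580.1] long/short 138.5 101.6 deg 29.7 circ 475.4 581.4 82.0
mat 0.97 [597.1  18.6] long/short 220.4 170.3 deg -15.0 circ 597.3 19.9 137.2
cap 0.91 [ 553.4 -147. ] long/short 54.0 47.4 deg 89.1 circ 553.2 -146.5 28.3
holder 0.69 [ 550.3 -142. ] long/short 146.6 97.7 deg -10.2 circ 550.4 -140.2 83.0
holder 0.34 [549.2 259.4] long/short 177.5 128.0 deg 18.8 circ 549.7 259.6 105.1
bottle 0.73 [ 550.8 -141.8] long/short 95.2 92.9 deg 79.1 circ 547.7 -137.5 56.7
```

View pics/crop.png

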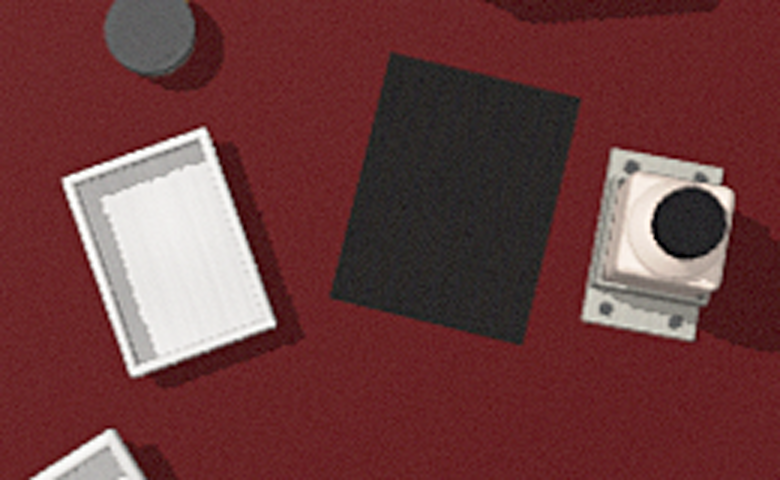

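>>> {"api": "jog_arm", "payload": {"moves": [{"x":6},{"x":6},{"x":6},{"x":2,"y":-6},{"x":0,"y":-6}]}}

```text
$.moves[0]: bad value
```

The crop shows the chosen tray (corners about (62,180), (207,128), (275,325), (133,378)) with its full rim and 180x130 shape. The mat and the holder with the black cap at (690,222) are clear as well.

>>> {"api": "jog_arm", "payload": {"moves": [{"x":6,"y":0,"z":0,"turn":0,"jaw":1},{"x":6,"y":0,"z":0,"turn":0,"jaw":1},{"x":6,"y":0,"z":0,"turn":0,"jaw":1},{"x":3.1,"y":-5.2,"z":0,"turn":0,"jaw":1},{"x":3.1,"y":-5.2,"z":0,"turn":0,"jaw":1}]}}

```text
time_s: 1.48
ee_pos: [0.4133, -0.3977, 0.2918]
eef_rot: [-0.0, 0.983, 0.183, -0.0]
force: [-0.0, -0.1, 1.1]
opening: 0.0949
grip_force: 0.0
```

>>> {"api": "jog_arm", "payload": {"moves": [{"x":3.1,"y":-5.2,"z":0,"turn":0,"jaw":1},{"x":3.1,"y":-5.2,"z":0,"turn":0,"jaw":1},{"x":3.1,"y":-5.2,"z":0,"turn":0,"jaw":1},{"x":3.1,"y":-5.2,"z":0,"turn":0,"jaw":1},{"x":3.1,"y":-5.2,"z":0,"turn":0,"jaw":1}]}}

```text
time_s: 2.1
ee_pos: [0.4643, -0.0994, 0.2925]
eef_rot: [0.0, 0.983, 0.182, 0.0]
force: [0.9, -0.9, 0.1]
opening: 0.0948
grip_force: 0.0
```

>>> {"api": "jog_arm", "payload": {"moves": [{"x":3.1,"y":-5.2,"z":0,"turn":0,"jaw":1},{"x":3.1,"y":-5.2,"z":0,"turn":0,"jaw":1},{"x":3.1,"y":-5.2,"z":0,"turn":0,"jaw":1},{"x":3.1,"y":-5.2,"z":2,"turn":2,"jaw":0.6},{"x":0,"y":0,"z":0,"turn":0,"jaw":0.6}]}}

```text
time_s: 2.72
ee_pos: [0.5048, 0.1394, 0.2714]
eef_rot: [-0.0, 0.986, 0.167, -0.001]
force: [-0.2, 0.5, 0.6]
opening: 0.0807
grip_force: 0.0
```

Run:
```python
from h import *
P=cam("wrist"); im=ctrl.get_image("wrist"); cv2.imwrite("pics/w1.png",im)
for o,z in(("tray",.024),("mat",0)):
    for r in rects("wrist",o,z,P): print(o,*r)
print(ctrl.get_state()["q"])
```

```text
tray 0.92 [332.2 372.6] long/short 206.2 59.5 deg -60.0 circ 329.7 370.3 104.9
tray 0.66 [494.8 530.1] long/short 144.0 60.5 deg 14.6 circ 489.4 549.5 72.4
tray 0.57 [551.9 261.7] long/short 177.6 128.9 deg 19.2 circ 551.6 262.0 107.6
mat 0.76 [596.6  17.8] long/short 220.7 172.3 deg -14.7 circ 597.0 19.6 137.3
mat 0.74 [ 520.1 -338.5] long/short 65.0 24.9 deg 44.1 circ 528.0 -346.6 32.5
[ 1.36290821e-01  3.69781719e-01  1.83061339e+00 -3.23145124e-04
  9.41302125e-01  1.37507345e+00]
```

View pics/w1.png

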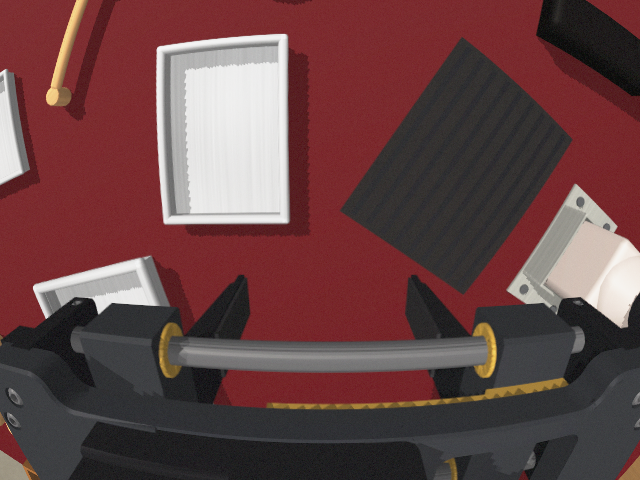

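The wrist picture agrees: the tray (corners about (160,48), (287,36), (288,222), (165,222)) is at (0.552, 0.262), 19.2°.

>>> {"api": "jog_arm", "payload": {"moves": [{"x":2.8,"y":-5.4,"z":0,"turn":0,"jaw":0.5},{"x":2.8,"y":-5.4,"z":0,"turn":0,"jaw":0.5},{"x":2.9,"y":-5.3,"z":0,"turn":0,"jaw":0.5},{"x":0,"y":0,"z":6,"turn":0,"jaw":0.5},{"x":0,"y":0,"z":5,"turn":0,"jaw":0.5}]}}

```text
time_s: 3.5
ee_pos: [0.5335, 0.3151, 0.1616]
eef_rot: [-0.0, 0.986, 0.165, 0.0]
force: [0.1, -1.0, -1.0]
opening: 0.0478
grip_force: 0.0
```

>>> {"api": "jog_arm", "payload": {"moves": [{"x":0,"y":0,"z":0,"turn":0,"jaw":0.5}]}}

```text
time_s: 3.62
ee_pos: [0.5327, 0.3142, 0.1603]
eef_rot: [0.001, 0.986, 0.164, -0.003]
force: [0.4, -0.4, 0.5]
opening: 0.0478
grip_force: 0.0
```

Off by 5 mm in y; correct it and descend 7.6 cm to TCP 0.084.

>>> {"api": "jog_arm", "payload": {"moves": [{"x":0.1,"y":-0.5,"z":4,"turn":0,"jaw":0.5},{"x":0,"y":0,"z":2.5,"turn":0,"jaw":0.5},{"x":0,"y":0,"z":1,"turn":0,"jaw":0.5},{"x":0,"y":0,"z":0,"turn":0,"jaw":0.3},{"x":0,"y":0,"z":0,"turn":0,"jaw":0}]}}

```text
time_s: 4.25
ee_pos: [0.5331, 0.3212, 0.0893]
eef_rot: [-0.0, 0.986, 0.165, 0.001]
force: [-0.2, 0.1, 0.4]
opening: 0.0326
grip_force: 0.0
```

>>> {"api": "jog_arm", "payload": {"moves": [{"x":0,"y":0,"z":0,"turn":0,"jaw":0},{"x":0,"y":0,"z":0,"turn":0,"jaw":0},{"x":0,"y":0,"z":0,"turn":0,"jaw":0}]}}

```text
time_s: 4.62
ee_pos: [0.5325, 0.3212, 0.088]
eef_rot: [0.0, 0.986, 0.165, 0.0]
force: [-0.9, -0.8, 3.7]
opening: 0.0086
grip_force: 30.0
```

>>> {"api": "jog_arm", "payload": {"moves": [{"x":0,"y":2.6,"z":0,"turn":3.4,"jaw":0},{"x":0.1,"y":2.6,"z":0,"turn":3.4,"jaw":0},{"x":0.3,"y":2.6,"z":0,"turn":3.4,"jaw":0},{"x":0.4,"y":2.5,"z":0,"turn":3.4,"jaw":0},{"x":0.6,"y":2.5,"z":0,"turn":3.4,"jaw":0}]}}

```text
time_s: 5.25
ee_pos: [0.5737, 0.1984, 0.088]
eef_rot: [-0.0, 1.0, 0.017, 0.0]
force: [-0.6, 3.6, 2.5]
opening: 0.0086
grip_force: 30.0
```

>>> {"api": "jog_arm", "payload": {"moves": [{"x":0.7,"y":2.5,"z":0,"turn":3.4,"jaw":0},{"x":0.9,"y":2.4,"z":0,"turn":3.4,"jaw":0},{"x":1.0,"y":2.4,"z":0,"turn":3.4,"jaw":0},{"x":0,"y":0,"z":0,"turn":0,"jaw":0}]}}

```text
time_s: 5.75
ee_pos: [0.5983, 0.1235, 0.088]
eef_rot: [0.0, 0.997, -0.072, 0.001]
force: [0.9, -4.9, 5.7]
opening: 0.0092
grip_force: 30.0
```

>>> {"api": "jog_arm", "payload": {"moves": [{"x":0.3,"y":2.3,"z":0,"turn":3.3,"jaw":0},{"x":0.5,"y":2.1,"z":0,"turn":3.3,"jaw":0},{"x":0,"y":0,"z":0,"turn":0,"jaw":0},{"x":0,"y":0,"z":0,"turn":0,"jaw":0}]}}

```text
time_s: 6.25
ee_pos: [0.5981, 0.0797, 0.088]
eef_rot: [0.0, 0.992, -0.128, 0.0]
force: [0.1, -5.1, 6.2]
opening: 0.0088
grip_force: 30.0
```

Run:
```python
from h import *
P=cam("wrist"); im=ctrl.get_image("top"); cv2.imwrite("pics/t2.png",im[100:400,150:550]); ctrl.get_image("wrist")
for n,p in(("top",None),("wrist",P)):
  for r in rects(n,"tray",.024,p): print(n,*r)
print(ctrl.get_state()["q"])
```

```text
top 0.91 [602.8 -34. ] long/short 124.9 55.8 deg -1.2 circ 603.1 -21.2 63.7
top 0.89 [256.3 429.2] long/short 138.7 38.6 deg 15.5 circ 260.8 412.9 69.4
top 0.81 [476.4 581. ] long/short 138.8 103.2 deg 30.1 circ 476.3 581.6 82.1
top 0.63 [ 569.4 -175.2] long/short 63.2 56.8 deg -46.2 circ 569.7 -176.0 32.4
wrist 0.82 [617.4  12. ] long/short 129.3 107.7 deg 75.3 circ 617.2 12.0 82.3
[ 2.36792361e-02  7.22090092e-01  1.77665676e+00 -1.46348382e-03
  6.42316612e-01  1.85263846e+00]
```

View pics/t2.png

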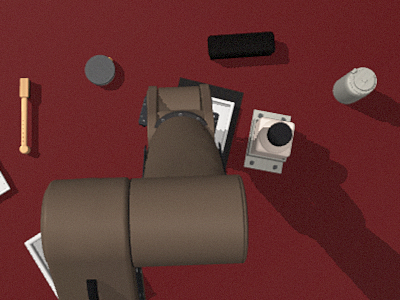

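Top picture: the arm hides most of the tray at (210,110), bystanders are untouched. The tray still lies ~15 mm short along the mat's x, so push it on.

>>> {"api": "jog_arm", "payload": {"moves": [{"x":0.7,"y":0,"z":0,"turn":0,"jaw":0},{"x":0.8,"y":-0.1,"z":0,"turn":0,"jaw":0},{"x":0,"y":0,"z":0,"turn":0,"jaw":0},{"x":0,"y":0,"z":0,"turn":0,"jaw":0.2},{"x":0,"y":0,"z":0,"turn":0,"jaw":0.5}]}}

```text
time_s: 7.08
ee_pos: [0.6126, 0.0776, 0.0873]
eef_rot: [0.0, 0.992, -0.128, -0.0]
force: [-0.3, -0.3, 0.6]
opening: 0.0235
grip_force: 0.0
```

>>> {"api": "jog_arm", "payload": {"moves": [{"x":0,"y":0,"z":0,"turn":0,"jaw":0.5},{"x":0,"y":0,"z":0,"turn":0,"jaw":0.5}]}}

```text
time_s: 7.32
ee_pos: [0.6128, 0.0773, 0.0875]
eef_rot: [0.0, 0.992, -0.129, -0.0]
force: [0.2, 0.1, -0.2]
opening: 0.0429
grip_force: 0.0
```

>>> {"api": "jog_arm", "payload": {"moves": [{"x":0,"y":0,"z":-4,"turn":0,"jaw":0.7},{"x":0,"y":0,"z":-6.2,"turn":0,"jaw":1},{"x":0,"y":0,"z":-6.2,"turn":0,"jaw":1},{"x":0,"y":0,"z":-6.2,"turn":0,"jaw":1},{"x":-3,"y":5,"z":0,"turn":0,"jaw":1}]}}

```text
time_s: 7.95
ee_pos: [0.573, 0.0373, 0.3181]
eef_rot: [-0.0, 0.992, -0.127, 0.005]
force: [-0.2, -1.3, -1.4]
opening: 0.0918
grip_force: 0.0
```

>>> {"api": "jog_arm", "payload": {"moves": [{"x":-3,"y":5,"z":0,"turn":0,"jaw":1},{"x":-3,"y":5,"z":0,"turn":0,"jaw":1},{"x":0,"y":4,"z":0,"turn":0,"jaw":1},{"x":0,"y":4,"z":0,"turn":0,"jaw":1},{"x":0,"y":0,"z":0,"turn":0,"jaw":1}]}}

```text
time_s: 8.57
ee_pos: [0.4665, -0.124, 0.3137]
eef_rot: [0.0, 0.991, -0.13, 0.0]
force: [0.6, 0.2, 0.3]
opening: 0.0953
grip_force: 0.0
```

Run:
```python
from h import *
P=cam("wrist"); cv2.imwrite("pics/w3.png",ctrl.get_image("wrist")); ctrl.get_image("top")
for n,p in(("top",None),("wrist",P)):
  for o,z in (("tray",.024),("mat",0),("cap",.176),("holder",.003)):
    for r in rects(n,o,z,p): print(n,o,*r)
s=ctrl.get_state(); print(s["q"],s["ee_pos"])
```

```text
top tray 0.88 [595.5  19. ] long/short 180.7 131.9 deg -15.1 circ 596.4 19.3 107.6
top tray 0.76 [475.4 581. ] long/short 140.2 102.4 deg 30.8 circ 474.1 580.0 80.8
top tray 0.68 [247.5 320.6] long/short 258.6 187.0 deg 32.0 circ 247.3 320.7 155.3
top tray 0.55 [ 583.  -136.1] long/short 73.9 48.9 deg -26.9 circ 580.2 -142.5 39.0
top mat 0.61 [598.3  17.1] long/short 223.4 171.7 deg -14.7 circ 597.3 17.1 136.2
top cap 0.6 [ 564.  -131.4] long/short 47.2 18.1 deg -38.8 circ 560.3 -136.0 23.6
top holder 0.63 [ 609.2 -140.6] long/short 119.3 62.0 deg -61.3 circ 585.6 -153.5 59.6
wrist tray 0.88 [594.6  17. ] long/short 178.7 130.9 deg -15.3 circ 594.5 17.6 107.8
wrist mat 0.61 [596.2  18.9] long/short 220.6 171.8 deg -14.6 circ 596.3 18.9 137.4
wrist cap 0.87 [ 554.2 -148.5] long/short 52.2 51.6 deg -70.4 circ 554.0 -148.2 26.5
wrist holder 0.83 [ 491.2 -135.3] long/short 97.7 23.5 deg 79.3 circ 490.7 -135.2 49.2
[-3.91681719e-01  2.64307171e-01  1.86782073e+00 -1.08255573e-04
  1.00950104e+00  1.43637826e+00] [ 0.46720641 -0.12168622  0.31358943]
```

View pics/w3.png

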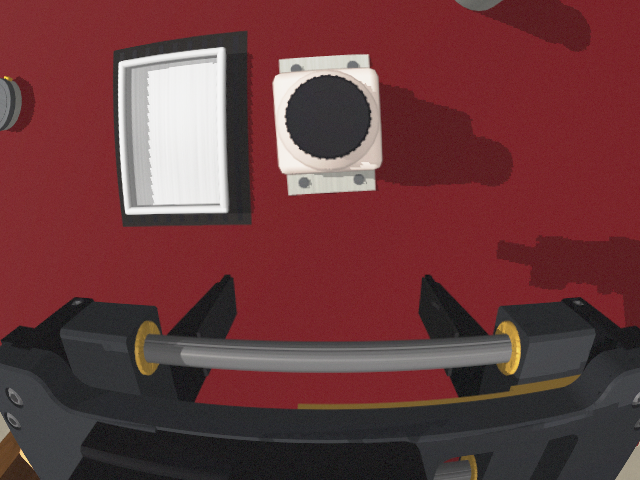

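The wrist picture shows the tray squarely on the mat (173,130) and the cap at (328,117) on the bottle. The cap is at (0.554, -0.148).

>>> {"api": "jog_arm", "payload": {"moves": [{"x":4.5,"y":0.1,"z":0,"turn":0,"jaw":1},{"x":4.6,"y":0.1,"z":0,"turn":0,"jaw":1},{"x":0,"y":0,"z":3,"turn":0,"jaw":1},{"x":0,"y":0,"z":0,"turn":0,"jaw":1}]}}

```text
time_s: 9.57
ee_pos: [0.5541, -0.1469, 0.2818]
eef_rot: [-0.0, 0.992, -0.128, -0.002]
force: [0.1, -0.1, 0.7]
opening: 0.0954
grip_force: 0.0
```

>>> {"api": "jog_arm", "payload": {"moves": [{"x":0,"y":0.1,"z":3,"turn":0,"jaw":1},{"x":0,"y":0,"z":2,"turn":0,"jaw":1},{"x":0,"y":0,"z":0.6,"turn":0,"jaw":0.8},{"x":0,"y":0,"z":0,"turn":0,"jaw":0.4},{"x":0,"y":0,"z":0,"turn":0,"jaw":0.3}]}}

```text
time_s: 10.2
ee_pos: [0.5546, -0.1483, 0.2288]
eef_rot: [0.0, 0.992, -0.129, 0.001]
force: [-1.0, 0.2, -0.8]
opening: 0.0707
grip_force: 0.0
```

>>> {"api": "jog_arm", "payload": {"moves": [{"x":0,"y":0,"z":0,"turn":0,"jaw":0},{"x":0,"y":0,"z":0,"turn":0,"jaw":0},{"x":0,"y":0,"z":0,"turn":0,"jaw":0}]}}

```text
time_s: 10.58
ee_pos: [0.5545, -0.1481, 0.228]
eef_rot: [-0.0, 0.992, -0.129, 0.0]
force: [-1.0, 2.7, 2.9]
opening: 0.053
grip_force: 30.0
```

>>> {"api": "jog_arm", "payload": {"moves": [{"x":0,"y":0,"z":0.3,"turn":0,"jaw":0},{"x":0,"y":0,"z":0.2,"turn":0,"jaw":0},{"x":0,"y":0,"z":0,"turn":0,"jaw":0}]}}

```text
time_s: 10.95
ee_pos: [0.5545, -0.148, 0.2236]
eef_rot: [0.0, 0.992, -0.129, 0.001]
force: [-1.6, 4.2, 11.5]
opening: 0.0531
grip_force: 30.0
```

>>> {"api": "jog_arm", "payload": {"moves": [{"x":0,"y":0,"z":0.1,"turn":0,"jaw":0},{"x":0,"y":0,"z":0,"turn":0,"jaw":0},{"x":0,"y":0,"z":0,"turn":0,"jaw":0}]}}

```text
time_s: 11.32
ee_pos: [0.5545, -0.148, 0.2228]
eef_rot: [0.0, 0.992, -0.129, 0.001]
force: [-2.7, 4.5, 13.1]
opening: 0.0531
grip_force: 30.0
```

>>> {"api": "jog_arm", "payload": {"moves": [{"x":0,"y":0,"z":0.05,"turn":-5,"jaw":0},{"x":0,"y":0,"z":0,"turn":-5,"jaw":0},{"x":0,"y":0,"z":0,"turn":-5,"jaw":0},{"x":0,"y":0,"z":0,"turn":-5,"jaw":0},{"x":0,"y":0,"z":0,"turn":0,"jaw":0}]}}

```text
time_s: 11.95
ee_pos: [0.555, -0.1485, 0.2226]
eef_rot: [0.001, 0.999, 0.046, 0.001]
force: [-0.9, 0.8, 13.9]
opening: 0.0528
grip_force: 30.0
```

>>> {"api": "jog_arm", "payload": {"moves": [{"x":0,"y":0,"z":0,"turn":-6,"jaw":0},{"x":0,"y":0,"z":0,"turn":-7,"jaw":0},{"x":0,"y":0,"z":0,"turn":-7,"jaw":0},{"x":0,"y":0,"z":0,"turn":0,"jaw":0}]}}

```text
time_s: 12.45
ee_pos: [0.555, -0.1484, 0.2227]
eef_rot: [0.001, 0.976, 0.219, 0.001]
force: [0.1, 1.4, 13.6]
opening: 0.0531
grip_force: 30.0
```

Run:
```python
from h import *
s=ctrl.get_state(); print(s["ft_torque"],s["force"],s["q"])
```

```text
[0.30507515 0.09381093 0.10969227] [ 0.05781289  1.37352049 13.55223777] [-3.76300378e-01  4.98894025e-01  1.76255919e+00  3.97238122e-05
  8.76794715e-01  7.52509289e-01]
```

>>> {"api": "jog_arm", "payload": {"moves": [{"x":0,"y":0,"z":0,"turn":-7,"jaw":0},{"x":0,"y":0,"z":0,"turn":-7,"jaw":0},{"x":0,"y":0,"z":0,"turn":-7,"jaw":0},{"x":0,"y":0,"z":0,"turn":0,"jaw":0},{"x":0,"y":0,"z":0,"turn":0,"jaw":0}]}}

```text
time_s: 13.08
ee_pos: [0.555, -0.1482, 0.2226]
eef_rot: [0.001, 0.92, 0.393, 0.001]
force: [-0.6, 3.2, 14.3]
opening: 0.053
grip_force: 30.0
```

Run:
```python
from h import *
s=ctrl.get_state(); print(s["ft_torque"],s["force"],s["q"])
```

```text
[ 0.51237225 -0.0013428   0.11455065] [-0.56426118  3.1845324  14.27945011] [-3.76059534e-01  4.98866886e-01  1.76269060e+00  2.89134618e-04
  8.76994752e-01  3.87569946e-01]
```

>>> {"api": "jog_arm", "payload": {"moves": [{"x":0,"y":0,"z":-0.3,"turn":0,"jaw":0},{"x":0,"y":0,"z":-0.3,"turn":0,"jaw":0},{"x":0,"y":0,"z":-0.2,"turn":0,"jaw":0},{"x":0,"y":0,"z":0,"turn":0,"jaw":0}]}}

```text
time_s: 13.58
ee_pos: [0.5546, -0.1483, 0.2294]
eef_rot: [0.0, 0.92, 0.392, 0.0]
force: [1.5, 0.3, 4.6]
opening: 0.0527
grip_force: 30.0
```

>>> {"api": "jog_arm", "payload": {"moves": [{"x":0,"y":0,"z":-0.3,"turn":0,"jaw":0},{"x":0,"y":0,"z":-0.3,"turn":0,"jaw":0},{"x":0,"y":0,"z":0,"turn":0,"jaw":0}]}}

```text
time_s: 13.95
ee_pos: [0.5541, -0.1483, 0.235]
eef_rot: [-0.0, 0.92, 0.392, -0.0]
force: [0.0, -0.7, 0.0]
opening: 0.053
grip_force: 30.0
```

>>> {"api": "jog_arm", "payload": {"moves": [{"x":0,"y":0,"z":-1.5,"turn":0,"jaw":0},{"x":0,"y":0,"z":-2,"turn":0,"jaw":0},{"x":0,"y":0,"z":-1.5,"turn":0,"jaw":0},{"x":0,"y":0,"z":0,"turn":0,"jaw":0},{"x":0,"y":0,"z":0,"turn":0,"jaw":0}]}}

```text
time_s: 14.58
ee_pos: [0.5541, -0.1482, 0.2847]
eef_rot: [-0.0, 0.92, 0.392, -0.0]
force: [-0.3, 0.1, -0.5]
opening: 0.0526
grip_force: 30.0
```

Run:
```python
from h import *
im=ctrl.get_image("scene"); cv2.imwrite("pics/s4.png",cv2.resize(im[150:330,120:360],None,fx=3,fy=3,interpolation=2))
ctrl.get_image("top")
for r in rects("top","tray",.024): print(r)
s=ctrl.get_state(); print(s["ee_pos"],s["opening"],s["grip_force"],s["force"])
```

```text
(0.95, array([247.1, 320.3]), 'long/short', 260.6, 188.2, 'deg', 32.1, 'circ', 247.4, 320.8, 155.4)
(0.86, array([595. ,  18.2]), 'long/short', 179.5, 130.6, 'deg', -15.5, 'circ', 595.1, 19.3, 106.5)
(0.82, array([475.3, 580.9]), 'long/short', 144.6, 102.9, 'deg', 29.7, 'circ', 475.4, 581.4, 84.5)
[ 0.55417737 -0.14821814  0.28446539] 0.0529647982799644 29.999499726109207 [-0.23022813  0.01454157 -0.15642048]
```

View pics/s4.png

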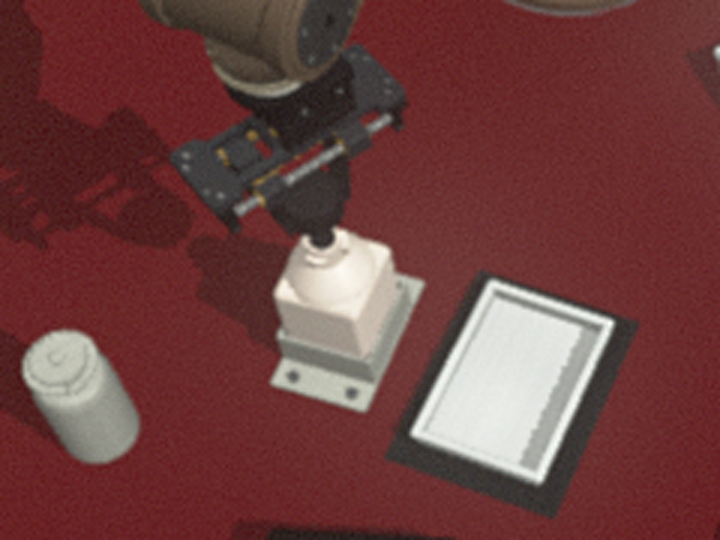

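The open mouth shows at (322,245), with the cap held above it at (315,205). The bottle is seated in its holder, and the tray lies squarely on the mat at (515,380). I'm handing it in.

```bash
python3 -c "
from station import ctrl
print(ctrl.sign_off())"
```

```text
the job is handed in; nothing more can be done
None
```

I handed the job in at about 15 s: the tray lies squarely on the mat, and the cap is off and held about 4 cm above the open mouth, with the bottle still seated; the sign-off returned no verdict.

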